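# Trace a bracket's weld seam with a sprung probe

### The arm

A 7-joint arm with a two-finger parallel gripper is mounted at the origin on a cart in front of the work surface, level with it; the furniture and walls round the work are solid. World frame = base frame: x ahead of the robot, y to its left, z up, the work surface at z = 0. Lengths are in mm, angles in rad, forces in N, time in s.
With the tool pointing down it reaches from about 425 to 950 mm from the base axis. Payload 4.7 kg.
Tool frame: the origin (TCP) lies on the mounting face of the last link; the fingertips stand 182 mm ahead of it and the grasp point (between the pads) lies ahead of it (robot.hold_point_z is the z of the grasp point in the tool frame, in mm); z points along the fingers, y is the line along which they close (so a half turn about z gives the same grasp; the last joint's range is limited). The gripper opens to 87 mm and grips with 3 to 60 N. Pads are 19 mm wide; open, the fingers measure 117 mm over their backs; the gripper's body (75 mm by 190 mm) begins 51 mm behind the grasp point.
Start: joints at [-1.182, 0.469, -0.049, 1.532, 0.024, 1.141, -0.082], TCP at [273.846, 616.96, 404.773] pointing down, gripper open.
Joint ranges: [-2.59, 2.59], [-0.33, 1.99], [-1.39, 1.29], [0.1, 2.45], [-1.04, 4.18], [0.21, 1.99], [-2.66, 2.66]. Speed limits (rad/s): [2.57, 2.57, 3.14, 3.14, 3.14, 3.14, 3.14].

### API

Orientations are given as a unit quaternion [w, x, y, z].
In Python, from bench import robot, optics gives the robot as it stands.
- The arm moves only by the shell command python3 -m jog 'ROWS' [OPENING]. ROWS is JSON, a list that holds one entry, the list of rows, each a list of 4 numbers: the shift along the tool's x, y, z in mm, then the turn about the tool's z in degrees. A call has exactly 8 rows; each row shifts and turns the commanded pose from where the row before left it, along the tool's axes as they then stand; what a row does not reach is not made up. A row lasts 1/12 s, in which the tool goes at most 41.7 mm and 7.16 degrees, less where a joint would pass 70% of its speed; a pose out of reach is approached as far as the arm can. A call is refused whole if a number of a shift passes 41.7 or a number of a turn 7.16, either way. A call with a gripper value outside its range is refused whole. OPENING is the opening, from 0 (shut) to 1 (fully open), set as the call begins (- or left out, the last holds). The fingers move at their own pace and stop on an object; the grip force is fixed at half the most. Time passes only in rows, so rows that do not move let the fingers close, or fill a call up. It gives the time, the measured TCP pose, the force, the opening and the grip force at its end, in the units of the state.
- robot.observe(): the state, without advancing time (a new reading comes with each control period).
- optics.capture(name): name is "scene" or "top" or "wrist"; returns (picture, depth): 480x640x3 uint8, blue, green, red; 480x640 float32, mm along the optical axis (not along the pixel's ray), 0 where there is no reading.
- optics.camera_info(name): a dict with "camera_matrix" (3x3 intrinsics, pixels), "R" (3x3) and "t" (3): a world point X has camera coordinates R X + t. Camera axes: x right, y down, z forward; pixel columns grow to the right and rows downward; lengths in mm; the calibration is good to about 2 mm. A picture is of the moment at which its call begins: read the wrist's pose just before it. camera_info takes no time and is no camera call; for the wrist camera it gives the pose at the moment of the call.
- robot.sign_off(): hands the job in; it is judged then, once.
The state is a dict: "time": time; "joint_pos": joint angles; "dq": joint speeds; "tau": joint torques, N m; "position": TCP position; "ee_rot": TCP orientation; "force": force on the tool from outside, world axes, zero at the start; "ft_torque": the same for the moment, N m; "grip_width": opening from 0.0 (shut) to 1.0 (fully open); "finger_force": force on a finger pad.
Only numpy, scipy, OpenCV 4.12 (cv2) and the standard library are available. Lean on these libraries where they do the work, as an engineer would, in place of code of your own. Each camera call takes 0.05 s, during which the arm holds its last target. There are 200 camera calls.

### The job

Check the bracket's weld seam: draw the square-handled probe out of the tool stand and, with its ball pressed lightly into the inside corner under the overhanging lip so that the sprung stem gives, guide it slowly (about 3 cm/s) along the whole seam from the end far from you to the near end, lifting it past the rib in the middle and running close up to the rib on both sides. Then stand the probe back in its bore with its collar down on the stand, and leave the other tools, the oil bottle and the vial where they are.

Things in the scene. Friction and masses are not known exactly. Their poses are not given: they have to be found in the camera images.
- bracket: welded bracket bolted to the bench. Base plate 150 (x, from -80 to +70) x 210 (y) x 5 mm, 8 mm high bolt heads at its corners; upright grey web of two panels 4 mm thick, 82 mm long, meeting at a shallow bend. Seam: inside corner of base top and web. Origin: centre of the underside across y; z up, y along the seam to the end far from the robot, -x to the open side (the robot's left)
- bend (a point): where the two web panels' inner faces meet, at the base's top, at x = +45, y = 0 mm of the bracket. Each panel runs from here outward, 15 deg off the bracket's y axis and coming toward the open side, and ends at x = +24, y = +79 or -79 mm
- lip (a point): middle of the free edge of the lip, at its underside (80 mm above the bench). The lip, 3 mm thick, runs along the top of both panels and overhangs the seam by 35 mm, so the probe gets into the seam only when leaned 35 to 50 deg from vertical, its handle to the bracket's open side
- rib (a point): top of the rib that interrupts the seam at the bend: 4 mm thick along y, 28 mm high above the base plate (33 mm above the bench), reaching from the web to 29 mm in front of it; this point is the middle of its top edge
- stand: fixed aluminium tool stand, block 50 (x) x 152 (y) x 100 mm high on a foot plate 70 x 152 x 6 mm, with three upright bores 16 mm wide, 92 mm deep, in a row along its y axis, 52 mm apart, mouths chamfered to 24 mm. Origin: centre of its underside, z up.
- probe: seam probe, 80 g loose hand tool in one bore of the stand; the only one with a square handle: 16 x 16 mm, black, z = 4 to 72 mm (10 mm button to 74). Collar 24 mm wide, z = 0 to 4, rests on the stand; nose 12 mm wide to z = -30, then a 4.4 mm stem to the 6 mm ball. Origin: centre of the collar's underside; z toward the handle's end; x, y across the flats, at the start along the stand's
- tip (a point): centre of the ball (3 mm radius) at the end of the probe's sprung stem, 80 mm below the probe's origin when the stem is out
- stem (a joint): how far the probe's sprung stem is pushed into its nose, m: 0 fully out, 0.010 fully in; needs 0.9 N to start and 3.1 N at the end of its travel, springs back
- awl: neighbour tool in the stand, stout round handle 26 mm wide, 66 mm high above its collar; origin as the probe's
- pick: neighbour tool in the stand, slim round steel handle 10 mm wide, 48 mm high above its collar; origin as the probe's
- oil_bottle: loose upright squeeze bottle with a long spout, 42 mm wide, 130 mm high; bystander. Origin: centre of its underside
- vial: loose upright capped vial, 30 mm wide, 64 mm high; bystander. Origin: centre of its underside
- bore_1 (a point): centre of the mouth of bore 1 of the stand, on its top face (bore 1 at the stand's +y end, 2 the middle, 3 at its -y end)
- bore_2 (a point): centre of the mouth of bore 2 of the stand, on its top face (bore 1 at the stand's +y end, 2 the middle, 3 at its -y end)
- bore_3 (a point): centre of the mouth of bore 3 of the stand, on its top face (bore 1 at the stand's +y end, 2 the middle, 3 at its -y end)
- seam_1 (a point): point on the seam's far (+y of the bracket) half, 74 mm from the bend: where the ball's centre is when the ball touches both base and web (3 mm from each)
- seam_2 (a point): point on the seam's far (+y of the bracket) half, 54 mm from the bend: where the ball's centre is when the ball touches both base and web (3 mm from each)
- seam_3 (a point): point on the seam's far (+y of the bracket) half, 34 mm from the bend: where the ball's centre is when the ball touches both base and web (3 mm from each)
- seam_4 (a point): point on the seam's far (+y of the bracket) half, 14 mm from the bend: where the ball's centre is when the ball touches both base and web (3 mm from each)
- seam_5 (a point): point on the seam's near (-y of the bracket) half, 14 mm from the bend: where the ball's centre is when the ball touches both base and web (3 mm from each)
- seam_6 (a point): point on the seam's near (-y of the bracket) half, 34 mm from the bend: where the ball's centre is when the ball touches both base and web (3 mm from each)
- seam_7 (a point): point on the seam's near (-y of the bracket) half, 54 mm from the bend: where the ball's centre is when the ball touches both base and web (3 mm from each)
- seam_8 (a point): point on the seam's near (-y of the bracket) half, 74 mm from the bend: where the ball's centre is when the ball touches both base and web (3 mm from each)
Mind the look-alikes: they are no part of the job. Of the things that look like the stand, the largest one is meant. What is shaped like the probe but blue is not meant.

How it is judged:
By the outcome, as a careful person would: the job done as asked, in the order asked, and still so for the second after the job is handed in, with the robot touching nothing.
It also fails if it takes over 72 s, if anything falls off the work surface, if the arm or the gripper's body presses on something with over 40 N, if the wrist force passes 120 N, or if a joint passes its speed limit or range.

## Working session

There is one attempt and no reset: what is moved stays moved. The work goes in short steps, Python scripts to look and compute and a shell command to move; the robot and the scene stay as the last step left them, time stands still between calls to the robot, and variables do not carry over. Pictures are saved under pics/ and viewed, at most 10 in all, crops included, and the job is handed in when it is done.

```bash
mkdir -p pics; ls; cat > h.py <<'E'
import numpy as np, cv2
from bench import robot, optics
def info(n):
    c=optics.camera_info(n); return np.array(c["camera_matrix"]),np.array(c["R"]),np.array(c["t"]).ravel()
def snap(n,fn):
    i=info(n); im,d=optics.capture(n); cv2.imwrite(f"pics/{fn}.png",im); np.savez(f"pics/{fn}.npz",im=im,d=d,K=i[0],R=i[1],t=i[2]); return im,d,i
def load(fn):
    z=np.load(f"pics/{fn}.npz"); return z["im"],z["d"],(z["K"],z["R"],z["t"])
def cloud(d,i):
    K,R,t=i; v,u=np.mgrid[:d.shape[0],:d.shape[1]]
    c=np.stack([(u-K[0,2])/K[0,0]*d,(v-K[1,2])/K[1,1]*d,d],-1)
    return (c-t)@R
def proj(X,i):
    K,R,t=i; c=np.atleast_2d(X)@R.T+t; p=c@K.T; return p[:,:2]/p[:,2:]
def ray_z(uv,i,z):
    K,R,t=i; o=-R.T@t; r=R.T@np.linalg.inv(K)@np.array([uv[0],uv[1],1.]); return o+r*(z-o[2])/r[2]
E
python3 - <<'E'
from h import *
s=robot.observe(); print({k:np.round(v,3).tolist() for k,v in s.items()}, robot.hold_point_z)
from scipy.spatial.transform import Rotation as R
q=s["ee_rot"]; print(R.from_quat([q[1],q[2],q[3],q[0]]).as_matrix().round(3))
a,_,_=snap("scene","s0"); b,_,_=snap("top","t0")
cv2.imwrite("pics/both0.png",cv2.resize(np.vstack([a,b]),(448,672))[:, :]) 
for n in("scene","top","wrist"):
    K,Rr,t=info(n); print(n,K[0,0],(-Rr.T@t).round(0),Rr[2].round(2))
E
```

```text
pics
{'time': 0.0, 'joint_pos': [-1.182, 0.469, -0.049, 1.534, 0.024, 1.141, -0.082], 'dq': [0.001, 0.001, 0.001, -0.002, 0.0, -0.001, 0.0], 'tau': [-0.0, -50.796, -0.081, -23.616, -0.061, 0.038, 0.0], 'position': [273.767, 616.735, 403.713], 'ee_rot': [-0.0, 0.207, 0.978, -0.001], 'force': [-0.452, -0.111, -0.395], 'ft_torque': [0.013, -0.035, -0.004], 'finger_force': 0.0, 'grip_width': 0.999} 163.5
[[-0.914  0.406 -0.001]
 [ 0.406  0.914 -0.002]
 [-0.    -0.002 -1.   ]]
scene 509.233594903896 [-44. 548. 421.] [ 0.67 -0.64 -0.39]
top 518.3741048852487 [ 420.   19. 1016.] [ 0.11  0.   -0.99]
wrist 392.94571950876946 [199. 650. 383.] [ 0.27 -0.12 -0.95]
```

View pics/s0.png

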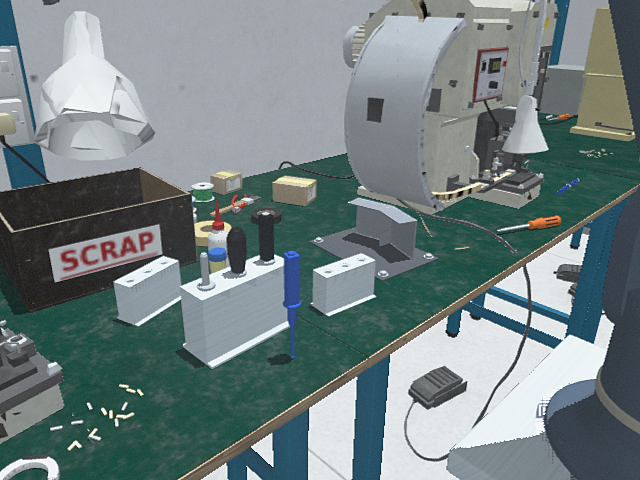

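View pics/t0.png

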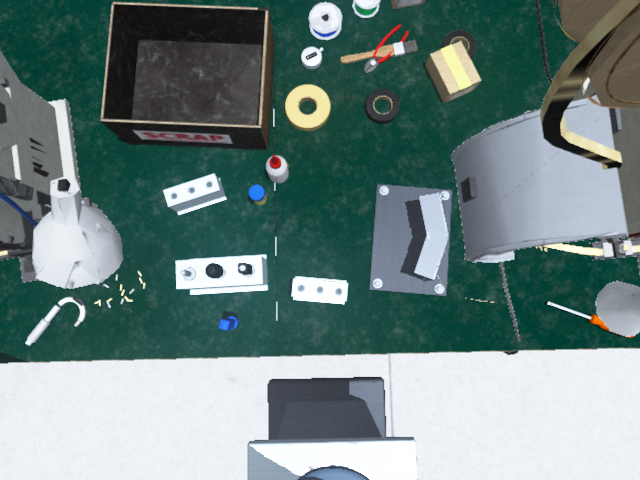

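```bash
python3 - <<'E'
from h import *
im,d,i=load("t0"); P=cloud(d,i)
def reg(u0,u1,v0,v1,z0,z1,name):
    Q=P[v0:v1,u0:u1].reshape(-1,3); Q=Q[(Q[:,2]>z0)&(Q[:,2]<z1)]
    r=cv2.minAreaRect(Q[:,:2].astype(np.float32)); print(name,len(Q),"med",np.median(Q,0).round(1),"rect",np.round(r[0],1),np.round(r[1],1),round(r[2],1))
reg(165,275,245,300,90,115,"stand top")
reg(360,460,175,305,-5,12,"base")
reg(360,470,175,305,70,95,"lip")
for n,(u,v) in dict(pick=(188,272),awl=(214,270),sq=(245,268),oil=(278,162),vial=(257,190),blue=(229,323),bench=(330,330),mach=(470,180)).items():
    print(n,P[v-3:v+4,u-3:u+4].reshape(-1,3)[np.argmax(P[v-3:v+4,u-3:u+4,2])].round(1), P[v,u].round(1))
a,_,_=load("s0"); c=a[190:370,170:330]; cv2.imwrite("pics/c0.png",cv2.resize(c,None,fx=3.3,fy=3.3,interpolation=2))
E
```

```text
stand top 2036 med [466.1 188.8 100.6] rect [468.7 192.4] [ 50.3 152.6] 2.3
base 10914 med [ 526.1 -150.1    4.3] rect [ 531.  -166.3] [196.5 257.7] 88.1
lip 1843 med [ 525.1 -190.7   83.5] rect [ 523.8 -190.6] [ 56.5 165.3] 84.1
pick [ 420.4   19.4 1015.5] [468.8 239.7 124.3]
awl [471.9 186.1 169.1] [468.8 186.8 166. ]
sq [471.9 136.  176.7] [470.5 135.1 171.9]
oil [667.5  88.  112.1] [666.7  84.   93.8]
vial [621.5 127.6  67.5] [621.6 125.9  66.4]
blue [378.9 168.9 157.9] [381.8 164.8 152.5]
bench [357.2 -10.3   5. ] [357.1  -4.7   1.4]
mach [ 420.4   19.4 1015.5] [ 582.1 -204.1  286. ]
```

View pics/c0.png

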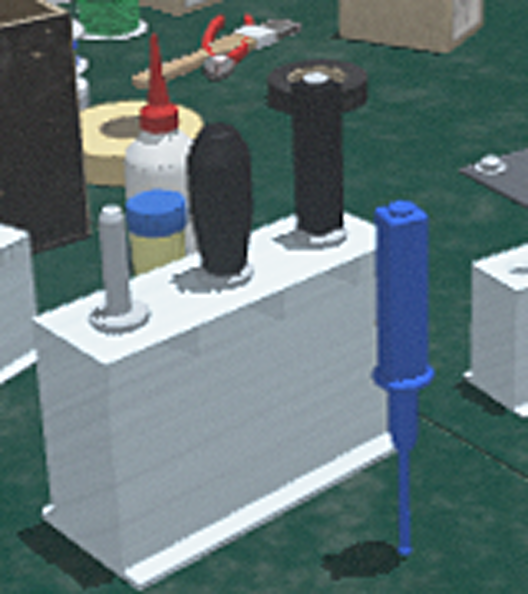

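```bash
python3 - <<'E'
from h import *
for f in("t0","s0"):
    im,d,i=load(f); P=cloud(d,i)[d>0]
    Q=P[(P[:,2]>180)&(P[:,1]<600)&(P[:,1]>-400)&(P[:,0]>100)&(P[:,0]<900)&(P[:,2]<700)]
    print(f)
    for y in range(-400,600,50):
        q=Q[(Q[:,1]>=y)&(Q[:,1]<y+50)]
        if len(q)>20: print(y,len(q),"x",np.percentile(q[:,0],[1,50,99]).round(),"z",np.percentile(q[:,2],[1,99]).round())
E
```

```text
t0
-400 1475 x [583. 635. 723.] z [257. 374.]
-350 4653 x [483. 548. 647.] z [402. 459.]
-300 7029 x [480. 555. 646.] z [356. 501.]
-250 9183 x [476. 563. 644.] z [196. 654.]
-200 3613 x [547. 569. 637.] z [257. 699.]
-150 72 x [593. 594. 598.] z [685. 700.]
250 1024 x [461. 494. 550.] z [292. 412.]
300 4992 x [444. 507. 565.] z [324. 459.]
350 1431 x [444. 489. 555.] z [339. 475.]
400 2674 x [514. 602. 697.] z [236. 343.]
450 2334 x [503. 673. 783.] z [200. 324.]
s0
-400 1799 x [502. 601. 765.] z [243. 458.]
-350 1223 x [483. 562. 650.] z [395. 451.]
-300 2301 x [480. 551. 648.] z [351. 449.]
-250 7930 x [476. 551. 643.] z [182. 363.]
-200 238 x [482. 630. 644.] z [189. 286.]
250 86 x [462. 473. 503.] z [286. 344.]
300 6268 x [443. 509. 554.] z [278. 425.]
350 4669 x [443. 482. 539.] z [282. 433.]
```

The square black handle is at scene (267,235) / top (245,268). The things it could be mistaken for are the awl at (237,250)/(214,270), the pick at (205,262)/(188,272) and the blue lookalike at (290,300)/(229,323). The crop confirms a square black handle with a button in the stand's end bore. The disc behind it is a tape roll. I'll approach around the lamp.

```bash
python3 -m jog '[[[-5,-23.3,0,0],[-5,-23.3,0,0],[-5,-23.3,0,0],[-5,-23.3,0,0],[-5,-23.3,0,0],[-5,-23.3,0,0],[-5,-23.3,0,0],[-5,-23.3,0,0]]]' 0.4
for k in 1 2 3; do python3 -m jog '[[[0,0,0,6.4],[0,0,0,6.4],[0,0,0,6.4],[0,0,0,6.4],[0,0,0,6.4],[0,0,0,6.4],[0,0,0,6.4],[0,0,0,6.4]]]'; done
python3 - <<'E'
from h import *
s=robot.observe(); print(np.round(s["joint_pos"],2), np.round(s["position"],1), np.round(s["ee_rot"],4))
for f in("t0","s0"):
    im,d,i=load(f); P=cloud(d,i)[d>0]
    Q=P[(P[:,2]>180)&(P[:,1]<330)&(P[:,1]>200)&(P[:,0]>400)&(P[:,0]<600)&(P[:,2]<500)]
    print(f,np.sort(Q[:,1])[[0,5,20,50,100]].round())
E
```

```text
time: 0.77
position: [234.4, 429.0, 404.3]
ee_rot: [-0.0, 0.207, 0.978, -0.0]
force: [0.1, -0.6, 0.7]
grip_width: 0.48
finger_force: 0.0
time: 1.43
position: [234.7, 430.1, 404.4]
ee_rot: [0.0, 0.612, 0.791, -0.0]
force: [1.1, 0.2, -0.2]
grip_width: 0.396
finger_force: 0.0
time: 2.1
position: [234.7, 430.2, 404.4]
ee_rot: [0.0, 0.894, 0.449, -0.0]
force: [0.2, 0.2, -0.7]
grip_width: 0.402
finger_force: 0.0
time: 2.77
position: [234.7, 430.2, 404.4]
ee_rot: [0.0, 1.0, 0.019, -0.0]
force: [0.2, -0.6, 0.0]
grip_width: 0.402
finger_force: 0.0
[-1.38  0.16  0.25  1.97 -0.05  1.01 -2.64] [234.7 430.2 404.4] [ 3.000e-04  9.998e-01  1.870e-02 -2.000e-04]
t0 [288. 289. 289. 289. 290.]
s0 [291. 292. 294. 297. 301.]
```

```bash
python3 -m jog '[[[11,19.2,0,0],[11,19.2,0,0],[11,19.2,0,0],[11,19.2,0,0],[11,19.2,0,0],[11,19.2,0,0],[11,19.2,0,0],[11,19.2,0,0]]]' >/dev/null
python3 -m jog '[[[5,25,0,0],[10,25,0,0],[10,25,0,0],[15,25,0,0],[12,25,0,0],[0,0,0,0],[0,0,0,0],[0,0,0,0]]]'
python3 - <<'E'
from h import *
s=robot.observe(); print(np.round(s["joint_pos"],2))
snap("wrist","w1")
E
python3 -m jog '[[[20,15,0,0],[20,15,0,0],[20,0,0,0],[20,0,0,0],[0,0,0,0],[0,0,0,0],[0,0,0,0],[0,0,0,0]]]'
python3 - <<'E'
from h import *
s=robot.observe(); print(np.round(s["joint_pos"],2))
snap("wrist","w2")
a=cv2.imread("pics/w1.png");b=cv2.imread("pics/w2.png")
cv2.imwrite("pics/w12.png",cv2.resize(np.hstack([a,b]),(800,300),interpolation=3))
E
```

```text
time: 4.1
position: [386.3, 158.4, 404.5]
ee_rot: [-0.0, 1.0, 0.022, -0.0]
force: [0.6, 0.0, 0.2]
grip_width: 0.4
finger_force: 0.0
[-1.    0.02  0.53  2.13 -0.02  0.99 -1.99]
time: 4.82
position: [466.9, 132.1, 404.4]
ee_rot: [-0.0, 1.0, 0.022, -0.001]
force: [-0.5, 0.1, 0.3]
grip_width: 0.406
finger_force: 0.0
[-0.89  0.17  0.6   2.   -0.11  1.01 -1.76]
```

View pics/w12.png

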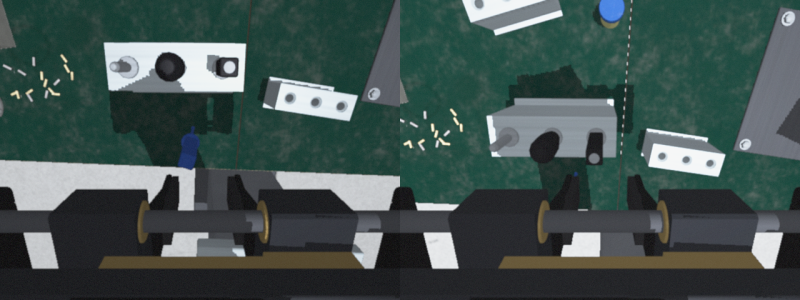

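```bash
python3 - <<'E'
from h import *
def rect(Q,n):
    r=cv2.minAreaRect(Q[:,:2].astype(np.float32)); print(n,len(Q),"z",np.percentile(Q[:,2],[5,50,95]).round(1),"c",np.round(r[0],1),np.round(r[1],1),round(r[2],1), "med",np.median(Q[:,:2],0).round(1))
for f in("t0","w1","w2"):
    im,d,i=load(f); P=cloud(d,i); ok=d>0; X,Y,Z=P[...,0],P[...,1],P[...,2]
    n=ok&(abs(X-468)<60)&(abs(Y-190)<100)
    top=n&(Z>97)&(Z<105); rect(P[top],f+" stand")
    h=n&(abs(Y-140)<22)&(Z>166)&(Z<173); rect(P[h],f+" handle top 72")
    h=n&(abs(Y-140)<22)&(Z>173)&(Z<185); 
    if h.sum()>3: rect(P[h],f+" button")
    h=n&(abs(Y-140)<22)&(Z>110)&(Z<166); 
    if h.sum()>20: rect(P[h],f+" handle body")
    h=n&(abs(Y-190)<22)&(Z>120)
    if h.sum()>20: rect(P[h],f+" awl")
    print(f,"bench z",np.median(Z[ok&(abs(X-540)<30)&(abs(Y-250)<30)]).round(1), "ray button")
E
```

```text
t0 stand 1924 z [ 98.  100.5 103.6] c [468.8 192.5] [ 50.3 152.5] 2.2 med [466.2 189. ]
t0 handle top 72 54 z [168.1 171.6 172.7] c [470.9 140. ] [15.2 16.4] 11.0 med [470.8 139.9]
t0 button 42 z [173.1 174.6 176.4] c [470.5 139.7] [13.2 13. ] 89.1 med [470.5 139.5]
t0 handle body 53 z [115.4 139.3 165. ] c [467.3 135.6] [ 8.8 19.3] 50.6 med [466.9 132.6]
t0 awl 226 z [134.9 160.9 167.8] c [468.8 191.4] [25.2 24.4] 1.9 med [467.7 188.4]
t0 bench z 2.4 ray button
w1 stand 13339 z [ 98.2  99.4 102.6] c [470.  193.1] [ 50.1 152.6] 2.1 med [471.5 190.7]
w1 handle top 72 769 z [169.6 171.2 172.8] c [471.8 141.1] [15.8 16. ] 1.6 med [471.8 141.5]
w1 button 206 z [173.1 173.6 174.5] c [471.7 142.3] [10.  11.6] 26.3 med [472.1 141.1]
w1 handle body 140 z [112.1 142.6 164.8] c [471.2 148.7] [15.2  1.6] 6.5 med [471.8 149. ]
w1 awl 33810 z [165.8 315.8 333.6] c [445.3 190. ] [74.6 44. ] 0.0 med [411.9 190.4]
w1 bench z 1.3 ray button
w2 stand 10052 z [ 98.2  99.5 103.1] c [470.1 193.4] [ 50.6 152.8] 2.1 med [477.2 187.5]
w2 handle top 72 598 z [168.  171.2 172.7] c [472.3 140.9] [15.9 15.7] 1.3 med [474.8 140.9]
w2 button 152 z [173.1 173.5 174.6] c [472.4 141. ] [9.4 9.1] 1.0 med [472.2 141. ]
w2 handle body 578 z [114.5 142.1 163.7] c [479.1 141.3] [ 2.9 15.9] 0.1 med [479.8 141. ]
w2 awl 22326 z [161.2 314.9 333.1] c [481.1 190. ] [46. 44.] 0.0 med [490.8 180.5]
w2 bench z 1.3 ray button
```

```bash
python3 -m jog '[[[2.7,-4.4,0,0.4],[2.7,-4.3,0,0],[0,0,0,0],[0,0,20,0],[0,0,20,0],[0,0,20,0],[0,0,20,0],[0,0,11.5,0]]]' 
python3 -m jog '[[[0,0,5,0],[0,0,5,0],[0,0,1.5,0],[0,0,0,0],[0,0,0,0],[0,0,0,0],[0,0,0,0],[0,0,0,0]]]' 
python3 -m jog '[[[0,0,0,0],[0,0,0,0],[0,0,0,0],[0,0,0,0],[0,0,0,0],[0,0,0,0],[0,0,0,0],[0,0,0,0]]]' 0
```

```text
time: 5.53
position: [472.2, 140.6, 311.3]
ee_rot: [0.001, 1.0, 0.018, -0.001]
force: [-0.7, -0.5, -0.5]
grip_width: 0.399
finger_force: 0.0
time: 6.2
position: [473.0, 140.4, 302.2]
ee_rot: [-0.0, 1.0, 0.018, 0.0]
force: [-0.9, 0.8, 0.8]
grip_width: 0.399
finger_force: 0.0
time: 6.87
position: [472.9, 140.4, 301.7]
ee_rot: [-0.0, 1.0, 0.018, -0.0]
force: [-0.5, 0.7, 1.5]
grip_width: 0.18
finger_force: 30.0
```

```bash
python3 -m jog '[[[0,0,-4,0],[0,0,-8,0],[0,0,-10,0],[0,0,-10,0],[0,0,-10,0],[0,0,-10,0],[0,0,-10,0],[0,0,-4,0]]]' 
python3 -m jog '[[[5.4,0,0,0],[5.4,0,0.2,0],[5.4,0,0.4,0],[5.4,0,0.5,0],[5.4,0,0.8,0],[5.4,0,1.1,0],[5.4,0,1.3,0],[5.4,0,1.5,0]]]'
python3 - <<'E'
from h import *
snap("scene","s1"); snap("top","t1"); a=load("s1")[0][130:370,130:370]; cv2.imwrite("pics/c1.png",cv2.resize(a,(560,560),interpolation=2))
E
```

```text
time: 7.53
position: [473.3, 140.4, 369.7]
ee_rot: [-0.001, 1.0, 0.018, 0.001]
force: [0.3, -0.2, -0.7]
grip_width: 0.181
finger_force: 30.0
time: 8.2
position: [514.8, 142.4, 360.2]
ee_rot: [0.0, 1.0, 0.018, -0.005]
force: [-6.6, 0.3, 3.3]
grip_width: 0.18
finger_force: 30.0
```

View pics/c1.png

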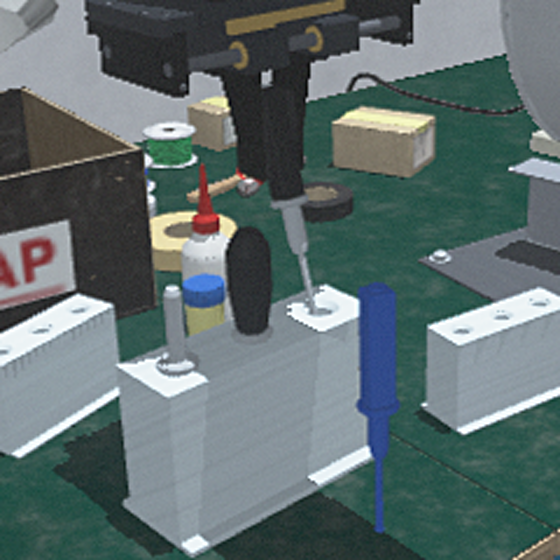

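The crop shows the probe leaning away in the bore mouth as planned, with the stem entering at crop (315,310). I'll carry on along the arc.

```bash
python3 -m jog '[[[5.2,0,1.9,0],[5,0,2.1,0],[4.9,0,2.4,0],[4.7,0,2.6,0],[4.5,0,2.8,0],[4.3,0,3,0],[4.1,0,3.1,0],[3.8,0,3.2,0]]]'
python3 - <<'E'
from h import *
from scipy.spatial.transform import Rotation as R
im,d,i=snap("scene","s2"); P=cloud(d,i)[d>0]; s=robot.observe()
q=s["ee_rot"]; M=R.from_quat([q[1],q[2],q[3],q[0]]).as_matrix(); h=s["position"]+M@[0,0,163.5]
print("hold",h.round(1),np.round(s["joint_pos"],2))
Q=P[(abs(P[:,1]-142)<16)&(P[:,2]>103)&(P[:,2]<h[2]-22)&(P[:,0]>465)&(P[:,0]<560)]
# axis in x-z by line fit
c=Q[:,[0,2]]; 
for z in range(104,int(h[2])-20,8):
    k=c[abs(c[:,1]-z)<4]; print(z,len(k),k[:,0].min().round(1) if len(k) else 0,k[:,0].max().round(1) if len(k) else 0)
m=c.mean(0); u=np.linalg.svd(c-m)[2][0]; print("lean deg",np.degrees(np.arctan(u[0]/u[1])))
E
```

```text
time: 8.97
position: [553.5, 143.3, 340.8]
ee_rot: [-0.0, 1.0, 0.018, 0.001]
force: [-1.1, 0.6, 2.4]
grip_width: 0.182
finger_force: 30.0
hold [554.1 143.3 176.8] [-0.76  0.4   0.57  1.88 -0.27  0.93 -1.61]
104 12 478.2 482.9
112 22 481.6 488.7
120 21 487.5 496.6
128 27 494.5 504.1
136 51 496.4 509.1
144 57 500.3 526.1
152 59 506.8 524.5
lean deg 35.82844916438479
```

```bash
python3 -m jog '[[[1,0,-3,0],[3,0,-6,0],[4,0,-8,0],[0,0,-9,0],[0,0,-9,0],[0,0,-9,0],[0,0,-9,0],[0,0,-9,0]]]' >/dev/null
python3 -m jog '[[[-5.5,17.7,0,0],[-5.5,17.7,0,0],[-5.5,17.7,0,0],[-5.5,17.7,0,0],[-5.5,17.7,0,0],[-5.5,17.7,0,0],[-5.5,17.7,0,0],[-5.5,17.7,0,0]]]'>/dev/null
for k in 1 2; do python3 -m jog '[[[0,0,0,-5.25],[0,0,0,-5.25],[0,0,0,-5.25],[0,0,0,-5.25],[0,0,0,-5.25],[0,0,0,-5.25],[0,0,0,-5.25],[0,0,0,-5.25]]]'; done
python3 - <<'E'
from h import *
s=robot.observe(); print(np.round(s["joint_pos"],2))
snap("wrist","w3"); snap("scene","s3"); snap("top","t3")
cv2.imwrite("pics/w3s.png",np.hstack([cv2.resize(load("w3")[0],(400,300),interpolation=3),cv2.resize(load("s3")[0],(400,300),interpolation=3)]))
E
```

```text
time: 11.02
position: [520.6, -1.4, 402.5]
ee_rot: [-0.0, 0.927, 0.376, -0.001]
force: [-0.3, 0.6, -0.5]
grip_width: 0.183
finger_force: 30.0
time: 11.68
position: [520.6, -1.4, 402.5]
ee_rot: [-0.0, 0.73, 0.683, -0.001]
force: [0.4, 0.0, -1.3]
grip_width: 0.18
finger_force: 30.0
[-0.42  0.22  0.41  1.92 -0.1   1.02 -0.04]
```

View pics/w3s.png

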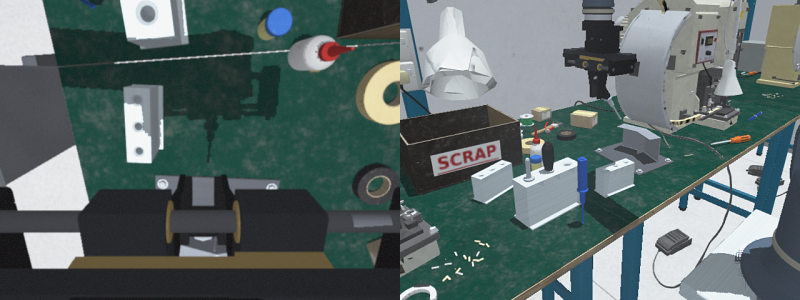

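```bash
cat > br.py <<'E'
from h import *
def bracket(f,box):
    im,d,i=load(f); P=cloud(d,i); hsv=cv2.cvtColor(im,cv2.COLOR_BGR2HSV)
    m=((hsv[...,1]<70)&(d>0)&(P[...,2]<14)).astype(np.uint8)
    lo,hi=box; m&=((P[...,0]>lo[0])&(P[...,0]<hi[0])&(P[...,1]>lo[1])&(P[...,1]<hi[1])).astype(np.uint8)
    m=cv2.morphologyEx(m,cv2.MORPH_OPEN,np.ones((3,3)))
    n,l,st,_=cv2.connectedComponentsWithStats(m); k=1+np.argmax(st[1:,4]); m=(l==k)
    v,u=np.nonzero(m); W=np.array([ray_z((a,b),i,5.) for a,b in zip(u,v)])[:,:2]
    r=cv2.minAreaRect(W.astype(np.float32)); print(f,"plate",len(W),np.round(r[0],1),np.round(r[1],1),round(r[2],2), "z",np.median(P[m][:,2]).round(1))
    a=P[(d>0)&(P[...,2]>76)&(P[...,2]<92)&(P[...,0]>lo[0])&(P[...,0]<hi[0])&(P[...,1]>lo[1])&(P[...,1]<hi[1])]
    print(" lip",len(a),"z",np.median(a[:,2]).round(1),"c",np.round(cv2.minAreaRect(a[:,:2].astype(np.float32))[0],1))
    o=im.copy(); o[m]=(o[m]*.5+[0,0,127]).astype(np.uint8); return o,W,a
if __name__=="__main__":
    o,_,_=bracket("t0",((400,-255),(660,-70))); cv2.imwrite("pics/m0.png",cv2.resize(o[150:320,340:480],None,fx=4,fy=3.5,interpolation=2)[:600])
E
python3 br.py
```

```text
t0 plate 6073 [ 529.5 -167.4] [149.5 209.2] 83.66 z 5.6
 lip 1839 z 83.5 c [ 525.4 -190.8]
```

View pics/m0.png

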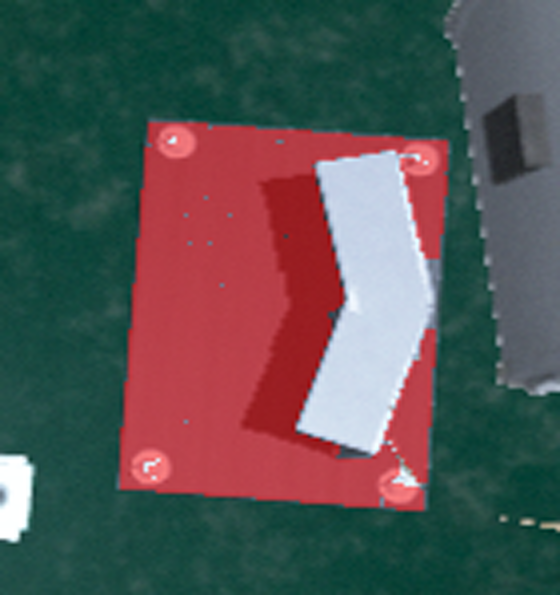

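```bash
python3 -m jog '[[[-9,9,0,6],[-9,9,0,6],[-9,9,0,6],[-9,9,0,6],[-9,9,0,6],[-9,9,0,6],[-9,9,0,6],[-9,9,0,6]]]'
python3 - <<'E'
from h import *
snap("wrist","w4"); cv2.imwrite("pics/w4s.png",cv2.resize(load("w4")[0],(480,360),interpolation=3))
E
```

```text
time: 12.5
position: [555.3, -93.6, 402.7]
ee_rot: [0.0, 0.947, 0.322, -0.0]
force: [1.2, 0.5, -0.4]
grip_width: 0.177
finger_force: 30.0
```

View pics/w4s.png

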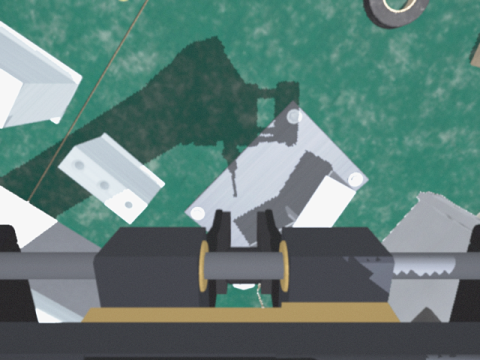

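The mask covers the plate exactly (149.5 x 209.2 mm). The wrist view shows three bolt heads, at about (392,156), (475,240) and (264,284) full-scale, so I'll compare the two cameras on those.

```bash
python3 - <<'E'
from h import *
def blob(f,uv,r):
    im,d,i=load(f); u,v=map(int,uv); g=cv2.cvtColor(im,cv2.COLOR_BGR2GRAY)[v-r:v+r+1,u-r:u+r+1].astype(float)
    t=(g.min()+g.max())/2+15; m=(g>t).astype(np.uint8)
    n,l,st,c=cv2.connectedComponentsWithStats(m); k=1+np.argmax(st[1:,4]); p=c[k]+[u-r,v-r]
    return p.round(1),st[k,4],ray_z(p,i,13.)[:2].round(1)
for uv in((392,156),(475,240),(264,284)): print("w4",blob("w4",uv,13))
# crop px /4 (u), /3.5 (v) + offset (340,150)
for c in((178,143),(420,160),(150,467),(400,486)): print("t0",blob("t0",(340+c[0]/4,150+c[1]/3.5),6))
E
```

```text
w4 (array([395.2, 156.2]), np.int32(430), array([ 629.3, -118.8]))
w4 (array([473.2, 239. ]), np.int32(547), array([ 615. , -232.4]))
w4 (array([265.6, 283.2]), np.int32(620), array([451. , -97.3]))
t0 (array([383.7, 190.1]), np.int32(72), array([ 626.6, -117.2]))
t0 (array([443.7, 195.6]), np.int32(84), array([ 612.7, -234.4]))
t0 (array([377.2, 283. ]), np.int32(68), array([444.9, -97.6]))
t0 (array([439.3, 288.5]), np.int32(76), array([ 431.7, -216.6]))
```

```bash
python3 - <<'E'
from h import *
c=np.array([529.5,-167.4]); a=np.radians(-96.34); X=np.array([np.cos(a),np.sin(a)]); Y=np.array([-X[1],X[0]]); o=c+5*X
print("origin",o,X,Y)
for f in("t0","w4"):
    im,d,i=load(f); hsv=cv2.cvtColor(im,cv2.COLOR_BGR2HSV); sat=hsv[...,1].astype(float)
    def edge(p0,dirn):  # sample saturation along inward line, z=5
        s=np.arange(-10,10.1,.25); W=o+p0[0]*X+p0[1]*Y+np.outer(s,dirn)
        uv=proj(np.c_[W,np.full(len(s),5.)],i).astype(np.float32)
        v=cv2.remap(sat.astype(np.float32),uv[:,0].reshape(1,-1),uv[:,1].reshape(1,-1),1)[0]
        v=cv2.GaussianBlur(v.reshape(1,-1),(0,0),3)[0]; g=-np.gradient(v); k=np.argmax(g); return s[k],g[k]
    A=[edge((-80,y),X) for y in range(-60,91,15)]; B=[edge((x,105),-Y) for x in range(-70,61,13)]
    print(f,"open edge",[ (round(s,1)) for s,g in A],"\n   far edge",[round(s,1) for s,g in B])
E
```

```text
origin [ 528.947859   -172.36942052] [-0.1104282 -0.9938841] [ 0.9938841 -0.1104282]
t0 open edge [np.float64(0.2), np.float64(-0.5), np.float64(0.0), np.float64(-0.8), np.float64(0.0), np.float64(-1.0), np.float64(-0.2), np.float64(-1.0), np.float64(-0.5), np.float64(0.0), np.float64(-0.8)] 
   far edge [np.float64(-0.5), np.float64(-1.8), np.float64(-0.8), np.float64(-0.5), np.float64(-1.0), np.float64(-1.5), np.float64(-1.0), np.float64(-1.8), np.float64(-1.5), np.float64(-0.8), np.float64(-1.5)]
w4 open edge [np.float64(-2.0), np.float64(-1.8), np.float64(-1.5), np.float64(-2.0), np.float64(-2.0), np.float64(-2.0), np.float64(-2.0), np.float64(-1.8), np.float64(-2.0), np.float64(-2.0), np.float64(-2.0)] 
   far edge [np.float64(-0.5), np.float64(-1.0), np.float64(-1.0), np.float64(-1.0), np.float64(-1.2), np.float64(-1.0), np.float64(-1.2), np.float64(-1.5), np.float64(-1.0), np.float64(-1.2), np.float64(-1.2)]
```

```bash
python3 - <<'E'
from h import *
from scipy.spatial.transform import Rotation as R
q=[0,.73,.683,-.001]; M=R.from_quat([q[1],q[2],q[3],q[0]]).as_matrix(); p=np.array([520.6,-1.4,402.5]); h=p+M@[0,0,163.5]
print("hold",h.round(1),"toolx",M[:,0].round(3))
out=[]
for f in("s3","t3"):
    im,d,i=load(f); P=cloud(d,i); L=(P-p)@M; # tool coords
    ok=(d>0)&(abs(L[...,1])<12)&(L[...,2]>188)&(L[...,2]<262)&(L[...,0]<20)&(L[...,0]>-110)
    Q=L[ok]; print(f,len(Q))
    for z in range(186,262,8):
        k=Q[abs(Q[:,2]-z)<4]
        if len(k): print("  ",z,len(k),"x",k[:,0].min().round(1),np.median(k[:,0]).round(1),k[:,0].max().round(1),"y",np.median(k[:,1]).round(1))
    for th in(36,42,48):
        t=np.radians(th); b=h+118*(-np.sin(t)*M[:,0]+np.cos(t)*M[:,2]); print("  theta",th,proj(b,i).round(1))
    t=np.radians(42); b=h+100*(-np.sin(t)*M[:,0]+np.cos(t)*M[:,2]); u,v=proj(b,i)[0].astype(int)
    print(f,"crop origin",u-30,v-30); out.append(cv2.resize(im[v-30:v+30,u-30:u+30],(400,400),interpolation=2))
cv2.imwrite("pics/ball3.png",np.hstack(out))
E
```

```text
hold [520.4  -1.6 239. ] toolx [ 0.066  0.998 -0.001]
s3 179
   186 12 x -33.3 -26.5 -25.2 y -7.4
   194 44 x -46.6 -30.4 -23.5 y -3.6
   202 36 x -52.9 -41.4 -36.0 y -3.4
   210 27 x -54.1 -46.4 -41.0 y -3.0
   218 11 x -60.6 -56.1 -53.1 y 0.3
   226 12 x -65.1 -62.0 -57.7 y -0.1
   234 13 x -71.2 -68.1 -63.4 y -0.5
   242 11 x -76.2 -73.2 -69.6 y -0.8
   250 12 x -83.7 -79.8 -75.8 y -0.3
   258 1 x -84.5 -84.5 -84.5 y -0.2
  theta 36 [[346.5 194.4]]
  theta 42 [[350.7 188.9]]
  theta 48 [[354.5 183.1]]
s3 crop origin 315 152
t3 0
  theta 36 [[368.8 239.4]]
  theta 42 [[375.  239.1]]
  theta 48 [[380.8 238.7]]
t3 crop origin 338 207
```

View pics/ball3.png

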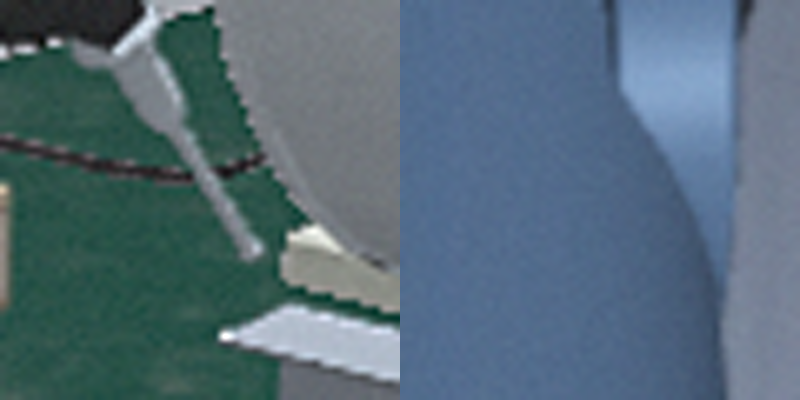

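```bash
cat > lean.py <<'E'
from h import *
from scipy.spatial.transform import Rotation as R
import sys
def lean(f):
    s=robot.observe(); q=s["ee_rot"]; M=R.from_quat([q[1],q[2],q[3],q[0]]).as_matrix(); p=np.array(s["position"])
    im,d,i=snap("scene",f); P=cloud(d,i); L=(P-p)@M
    ok=(d>0)&(abs(L[...,1])<14)&(L[...,2]>110)&(L[...,2]<270)&(L[...,0]<70)&(L[...,0]>-110)
    K,Rr,t=i; o=((-Rr.T@t)-p)@M
    v,u=np.nonzero(ok); r=(np.linalg.inv(K)@np.stack([u,v,np.ones(len(u))])).T@Rr@M
    Q=o+r*(-o[1]/r[:,1])[:,None]   # rays cut with the lean plane
    return Q,L[ok],im[ok]
if __name__=="__main__":
    Q,L,c=lean(sys.argv[1]); print(len(Q))
    for z in range(126,262,6):
        k=Q[abs(Q[:,2]-z)<3]
        if len(k): print(z,len(k),"x",k[:,0].min().round(1),k[:,0].max().round(1),"dark",c[abs(Q[:,2]-z)<3].mean().round(0))
    k=Q[(Q[:,2]>212)&(Q[:,2]<250)]; f=np.polyfit(k[:,2],k[:,0],1); print("stem lean",np.degrees(np.arctan(f[0])),"x at hold level",np.polyval(f,163.5), "lowest",Q[np.argsort(-Q[:,2])[:4]].round(1).tolist())
E
python3 lean.py s4
```

```text
487
126 2 x -9.3 -9.2 dark 39.0
132 3 x -9.5 -9.4 dark 35.0
138 4 x -9.7 -9.5 dark 29.0
144 7 x -13.3 -9.7 dark 32.0
150 20 x -18.7 -8.4 dark 36.0
156 25 x -24.1 -8.4 dark 36.0
162 42 x -27.7 -8.6 dark 40.0
168 44 x -31.4 12.0 dark 40.0
174 53 x -35.1 6.6 dark 42.0
180 50 x -43.9 6.5 dark 71.0
186 41 x -40.8 8.1 dark 89.0
192 38 x -46.3 -25.3 dark 136.0
198 29 x -50.0 -32.4 dark 146.0
204 28 x -53.8 -37.9 dark 154.0
210 25 x -55.7 -41.7 dark 138.0
216 11 x -57.9 -49.0 dark 133.0
222 13 x -63.5 -56.2 dark 141.0
228 9 x -67.2 -61.8 dark 142.0
234 12 x -72.9 -65.6 dark 140.0
240 9 x -76.7 -69.5 dark 141.0
246 10 x -82.4 -73.3 dark 140.0
252 12 x -84.5 -77.1 dark 139.0
stem lean -37.52296199195632 x at hold level -14.315603594280162 lowest [[-81.0, 0.0, 254.6], [-82.7, 0.0, 254.5], [-84.5, 0.0, 254.4], [-80.9, 0.0, 252.7]]
```

```bash
python3 -m jog '[[[8.2,-10.7,0,0],[8.2,-10.7,0,0],[8.2,-10.7,0,0],[15.7,12,0,0],[15.7,12,0,0],[15.7,12,0,0],[15.7,12.2,0,0],[0,0,0,0]]]' >/dev/null
python3 -m jog '[[[0,0,0,-5.76],[0,0,0,-5.76],[0,0,0,-5.76],[0,0,0,-5.76],[0,0,0,-5.76],[0,0,0,-5.76],[0,0,0,-5.76],[0,0,0,-5.76]]]'
python3 -m jog '[[[0,0,18,0],[0,0,18,0],[0,0,18,0],[0,0,18,0],[0,0,18,0],[0,0,18,0],[0,0,14,0],[0,0,0,0]]]'
python3 - <<'E'
import lean
from h import *
Q,L,c=lean.lean("s5")
k=Q[(Q[:,2]>212)&(Q[:,2]<250)]; f=np.polyfit(k[:,2],k[:,0],1); print(len(k),np.degrees(np.arctan(f[0])),np.polyval(f,163.5),Q[np.argsort(-Q[:,2])[:6]].round(1).tolist())
im,d,i=load("s5"); P=cloud(d,i); ok=(d>0)
for z in range(-1,18):
    a=P[ok&(abs(P[...,2]-z)<.5)&(abs(P[...,0]-628)<14)&(abs(P[...,1]+116)<14)]; 
    if len(a): print(z,len(a),a[:,:2].min(0).round(),a[:,:2].max(0).round())
E
```

```text
time: 13.93
position: [633.6, -50.7, 402.7]
ee_rot: [-0.001, 0.74, 0.673, -0.0]
force: [0.3, 0.8, -0.5]
grip_width: 0.177
finger_force: 30.0
time: 14.6
position: [632.5, -50.3, 277.6]
ee_rot: [-0.003, 0.742, 0.671, -0.002]
force: [-0.9, -0.4, -1.2]
grip_width: 0.179
finger_force: 30.0
44 -37.31246103695168 -14.635523431799058 [[-92.7, 0.0, 274.5], [-108.8, 0.0, 272.0], [-74.2, 0.0, 271.9], [-63.8, 0.0, 271.3], [-71.6, 0.0, 271.2], [-61.2, 0.0, 270.6]]
3 1 [ 633. -102.] [ 633. -102.]
4 1 [ 617. -115.] [ 617. -115.]
5 3 [ 616. -129.] [ 623. -111.]
6 23 [ 614. -129.] [ 641. -102.]
7 19 [ 616. -130.] [ 639. -102.]
8 11 [ 620. -124.] [ 637. -106.]
9 7 [ 622. -114.] [ 636. -109.]
10 2 [ 618. -116.] [ 624. -116.]
11 1 [ 624. -113.] [ 624. -113.]
12 3 [ 624. -121.] [ 628. -110.]
13 6 [ 625. -116.] [ 632. -109.]
14 1 [ 628. -112.] [ 628. -112.]
15 2 [ 624. -116.] [ 630. -114.]
```

```bash
python3 -m jog '[[[-4,3.5,0,0.5],[0,0,4,0],[0,0,4,0],[0,0,4,0],[0,0,3,0],[0,0,1.6,0],[0,0,0,0],[0,0,0,0]]]'
python3 -m jog '[[[2,0,0,0],[2,0,0,0],[2,0,0,0],[2,0,0,0],[1,0,0,0],[0,0,0,0],[0,0,0,0],[0,0,0,0]]]'
```

```text
time: 15.32
position: [637.4, -55.5, 264.1]
ee_rot: [-0.0, 0.745, 0.667, -0.0]
force: [-0.6, -0.9, -0.9]
grip_width: 0.179
finger_force: 30.0
time: 15.98
position: [638.4, -46.7, 264.2]
ee_rot: [0.0, 0.745, 0.667, -0.0]
force: [-0.6, 0.2, -1.5]
grip_width: 0.178
finger_force: 30.0
```

```bash
python3 -m jog '[[[-3,0,0,0],[0,0,2,0],[0,0,2,0],[0,0,0,0],[2,0,0,0],[2,0,0,0],[2,0,0,0],[0,0,0,0]]]'
python3 -m jog '[[[1,0,0,0],[1,0,0,0],[1,0,0,0],[0,0,0,0],[0,0,0,0],[0,0,0,0],[0,0,0,0],[0,0,0,0]]]'
```

```text
time: 16.65
position: [638.9, -43.3, 260.4]
ee_rot: [0.0, 0.745, 0.667, 0.0]
force: [0.9, -0.9, 2.2]
grip_width: 0.184
finger_force: 30.0
time: 17.32
position: [639.0, -40.9, 260.2]
ee_rot: [0.0, 0.745, 0.667, -0.0]
force: [0.0, -3.5, 0.9]
grip_width: 0.179
finger_force: 30.0
```

```bash
python3 -m jog '[[[1.5,0,1,0],[1.5,0,1.1,0],[1.5,0,1.2,0],[1.5,0,1.3,0],[1.5,0,1.4,0],[1.5,0,1.5,0],[1.3,0,1.5,0],[0,0,0,0]]]'
cat > l2.py <<'E'
import lean,sys
from h import *
Q,L,c=lean.lean(sys.argv[1]); s=robot.observe(); k0=Q[:,2]<s["position"][2]-8
k=Q[(Q[:,2]>float(sys.argv[2]))&(Q[:,2]<float(sys.argv[3]))]; f=np.polyfit(k[:,2],k[:,0],1); print(len(k),"lean",np.degrees(np.arctan(f[0])),"x@163.5",np.polyval(f,163.5),"x@150",np.polyval(f,150))
for z in range(190,270,5):
    k=Q[abs(Q[:,2]-z)<2.5]
    if len(k): print(z,len(k),k[:,0].min().round(1),k[:,0].max().round(1))
E
python3 -m jog '[[[-3,0,0,0],[-3,0,0,0],[0,0,-8,0],[0,0,-8,0],[0,0,-8,0],[0,0,-8,0],[0,0,0,0],[0,0,0,0]]]'
python3 l2.py s6 205 240
```

```text
time: 17.98
position: [640.2, -29.5, 250.9]
ee_rot: [-0.0, 0.745, 0.667, 0.0]
force: [0.4, -1.0, 1.4]
grip_width: 0.182
finger_force: 30.0
time: 18.65
position: [639.7, -36.3, 284.2]
ee_rot: [0.0, 0.745, 0.667, 0.001]
force: [-0.5, -0.1, -0.8]
grip_width: 0.179
finger_force: 30.0
47 lean -43.150743977534084 x@163.5 -19.927640326336018 x@150 -7.272118894389024
190 22 -51.1 -29.6
195 15 -58.4 -41.5
200 15 -63.3 -48.7
205 13 -63.3 -51.1
210 8 -68.3 -58.4
215 8 -73.3 -65.9
220 5 -75.9 -70.9
225 6 -81.0 -73.4
230 6 -86.2 -78.5
235 5 -88.8 -83.7
240 6 -96.6 -88.9
245 3 -96.7 -94.1
```

```bash
cat > plan.py <<'E'
from h import *
O=np.array([529.8,-171.3]); X=np.array([-.1104,-.9939]); Y=np.array([.9939,-.1104]); th=np.radians(43.2)
BX,BZ=-95.,243.5
TX=-X; TY=Y   # tool axes in world (xy)
def seam(s,side):   # side +1 far, -1 near ; bracket xy
    u=np.array([-.2588,side*.9659]); n=np.array([-.9659,-side*.2588]); return np.array([45.,0])+s*u+3*n
def tcp(s,side,c,corr=(0,0,0)):  # c: push along axis (+ in)
    b=seam(s,side); w=O+b[0]*X+b[1]*Y; z=8.
    w=w-c*np.sin(th)*TX; z-=c*np.cos(th)
    p=np.r_[w-BX*TX, z+BZ]; return p+np.array(corr)
def delta(a,b):
    d=b-a; return np.array([d[:2]@TX,d[:2]@TY,-d[2]]).round(1)
if __name__=="__main__":
    p=np.array(robot.observe()["position"]); print(robot.observe()["ee_rot"])
    for c in(-40,-20,-5,0): print(c,tcp(79,1,c).round(1),delta(p,tcp(79,1,c)))
    a=tcp(79,1,4); 
    for s,sd in((80,1),(60,1),(40,1),(20,1),(7,1),(7,-1),(20,-1),(40,-1),(60,-1),(80,-1)): print(s,sd,tcp(s,sd,4).round(1),delta(a,tcp(s,sd,4)))
E
python3 plan.py
```

```text
[1.04282175e-05 7.45166882e-01 6.66877982e-01 2.71712903e-04]
-40 [616.  -79.5 280.7] [-45.6 -18.6   2.9]
-20 [614.5 -93.1 266.1] [-59.3 -18.6  17.5]
-5 [ 613.3 -103.3  255.1] [-69.6 -18.6  28.4]
0 [ 613.  -106.7  251.5] [-73.  -18.6  32. ]
80 1 [ 613.7 -109.3  248.6] [ 0.3  1.  -0. ]
60 1 [ 593.9 -112.3  248.6] [ -4.9 -18.4  -0. ]
40 1 [ 574.1 -115.3  248.6] [-10.1 -37.7  -0. ]
20 1 [ 554.3 -118.3  248.6] [-15.3 -57.   -0. ]
7 1 [ 541.5 -120.3  248.6] [-18.6 -69.5  -0. ]
7 -1 [ 529.6 -119.   248.6] [-18.6 -81.5  -0. ]
20 -1 [ 517.5 -114.3  248.6] [-15.3 -94.1  -0. ]
40 -1 [ 498.9 -107.   248.6] [ -10.1 -113.4   -0. ]
60 -1 [480.2 -99.7 248.6] [  -4.9 -132.7   -0. ]
80 -1 [461.6 -92.4 248.6] [   0.3 -152.    -0. ]
```

```bash
python3 -m jog '[[[-7.6,-3.1,0.5,0],[-7.6,-3.1,0.5,0],[-7.6,-3.1,0.5,0],[-7.6,-3.1,0.5,0],[-7.6,-3.1,0.5,0],[-7.6,-3.1,0.4,0],[0,0,0,0],[0,0,0,0]]]'
python3 -m jog '[[[-3.4,0,3.6,0],[-3.4,0,3.6,0],[-3.4,0,3.6,0],[-3.4,0,3.6,0],[-3.4,0,3.6,0],[-3.4,0,3.6,0],[-3.4,0,3.6,0],[0,0,0,0]]]'
python3 - <<'E'
from h import *
import plan
F=[]
for k in range(3):
    snap("scene",f"s7"); F.append(robot.observe()["force"])
p=np.array(robot.observe()["position"]); print(np.mean(F,0).round(2),p.round(1),plan.delta(p,plan.tcp(79,1,0)))
E
```

```text
time: 19.37
position: [615.8, -80.4, 280.4]
ee_rot: [-0.0, 0.746, 0.666, 0.0]
force: [0.4, -0.0, -1.0]
grip_width: 0.18
finger_force: 30.0
time: 20.03
position: [612.9, -104.3, 254.2]
ee_rot: [-0.0, 0.746, 0.666, -0.001]
force: [-0.1, -0.6, -0.6]
grip_width: 0.182
finger_force: 30.0
[-0.74  0.12 -0.73] [ 613.5 -103.2  255.1] [-3.5 -0.1  3.6]
```

```bash
cat > ff.py <<'E'
from h import *
import plan
F=[]
for k in range(6):
    optics.capture("top"); F.append(robot.observe()["force"])
s=robot.observe(); print("F",np.mean(F,0).round(2),"sd",np.std(F,0).round(1),"p",np.round(s["position"],1),"t",round(s["time"],2),"toolx,y F",(np.mean(F,0)[:2]@plan.TX).round(2),(np.mean(F,0)[:2]@plan.TY).round(2))
E
python3 -m jog '[[[0,0,1,0],[0,0,1,0],[0,0,1,0],[0,0,1,0],[0,0,1,0],[0,0,0.5,0],[0,0,0,0],[0,0,0,0]]]' >/dev/null
python3 ff.py
python3 -m jog '[[[0,0,1,0],[0,0,1,0],[0,0,0,0],[0,0,0,0],[0,0,0,0],[0,0,0,0],[0,0,0,0],[0,0,0,0]]]' >/dev/null
python3 ff.py
```

```text
F [0.12 0.11 0.64] sd [0.3 0.6 0.3] p [ 613.4 -103.3  249.7] t 21.15 toolx,y F 0.12 0.11
F [-0.05 -0.31  1.84] sd [0.3 0.3 0.2] p [ 613.4 -103.3  247.6] t 22.12 toolx,y F -0.32 -0.02
```

```bash

python3 -m jog '[[[-1,0,0,0],[-1,0,0,0],[-1,0,0,0],[-1,0,0,0],[0,0,0,0],[0,0,0,0],[0,0,0,0],[0,0,0,0]]]' >/dev/null
python3 ff.py
python3 -m jog '[[[-1,0,0,0],[-1,0,0,0],[0,0,0,0],[0,0,0,0],[0,0,0,0],[0,0,0,0],[0,0,0,0],[0,0,0,0]]]' >/dev/null
python3 ff.py
```

```text
F [0.03 1.32 0.79] sd [0.4 0.4 0.4] p [ 612.9 -107.2  247.6] t 23.08 toolx,y F 1.32 -0.11
F [0.09 1.35 0.65] sd [0.5 0.4 0.3] p [ 612.7 -109.2  247.6] t 24.05 toolx,y F 1.35 -0.06
```

```bash

python3 -m jog '[[[-1,0,0,0],[-1,0,0,0],[0,0,0,0],[0,0,0,0],[0,0,0,0],[0,0,0,0],[0,0,0,0],[0,0,0,0]]]' >/dev/null
python3 ff.py; python3 ff.py
python3 - <<'E'
from h import *
import lean
Q,L,c=lean.lean("s8"); k=Q[(Q[:,2]>205)&(Q[:,2]<238)&(Q[:,0]<-40)]
for z in range(190,262,4):
    m=abs(Q[:,2]-z)<2
    if m.any(): print(z,m.sum(),Q[m,0].min().round(1),Q[m,0].max().round(1),c[m].mean().round(0))
E
```

```text
F [0.28 2.31 0.43] sd [0.5 0.6 0.4] p [ 612.5 -111.2  247.6] t 25.02 toolx,y F 2.33 0.02
F [0.03 1.99 0.42] sd [0.4 0.5 0.5] p [ 612.5 -111.2  247.6] t 25.32 toolx,y F 1.98 -0.18
190 32 -107.1 -29.0 123.0
194 26 -110.2 -39.4 115.0
198 27 -110.5 -44.9 112.0
202 25 -110.6 -47.6 111.0
206 25 -110.9 -53.1 110.0
210 18 -111.1 -61.3 111.0
214 18 -111.4 -64.2 107.0
218 18 -106.0 -67.0 109.0
222 17 -109.2 -72.8 108.0
226 18 -109.3 8.4 111.0
230 25 -109.5 15.9 115.0
234 71 -112.7 59.7 104.0
238 119 -110.1 66.9 68.0
242 120 -110.2 64.5 64.0
246 117 -110.6 59.8 71.0
250 63 -107.9 57.4 62.0
254 5 0.4 55.0 51.0
```

```bash

python3 -m jog '[[[0.26,0.97,0,0],[-0.65,-2.41,0,0],[-0.65,-2.41,0,0],[-0.65,-2.41,0,0],[-0.65,-2.41,0,0],[-0.65,-2.41,0,0],[-0.65,-2.41,0,0],[-0.65,-2.41,0,0]]]'
python3 -m jog '[[[-0.65,-2.41,0,0],[-0.65,-2.41,0,0],[-0.65,-2.41,0,0],[-0.65,-2.41,0,0],[-0.65,-2.41,0,0],[-0.65,-2.41,0,0],[-0.65,-2.41,0,0],[-0.65,-2.41,0,0]]]'
```

```text
time: 26.03
position: [596.0, -113.8, 247.7]
ee_rot: [0.0, 0.745, 0.667, 0.0]
force: [2.6, 1.4, -0.1]
grip_width: 0.178
finger_force: 30.0
time: 26.7
position: [576.2, -116.8, 247.6]
ee_rot: [-0.0, 0.745, 0.667, 0.0]
force: [1.0, 2.3, -0.3]
grip_width: 0.175
finger_force: 30.0
```

```bash

python3 -m jog '[[[-0.65,-2.41,0,0],[-0.65,-2.41,0,0],[-0.65,-2.41,0,0],[-0.65,-2.41,0,0],[-0.65,-2.41,0,0],[-0.65,-2.41,0,0],[-0.65,-2.41,0,0],[-0.65,-2.41,0,0]]]'
python3 -m jog '[[[-0.65,-2.41,0,0],[-0.65,-2.41,0,0],[-0.65,-2.41,0,0],[-0.65,-2.41,0,0],[-0.65,-2.41,0,0],[-0.65,-2.41,0,0],[0,0,0,0],[0,0,0,0]]]'
python3 ff.py
```

```text
time: 27.37
position: [556.5, -119.8, 247.6]
ee_rot: [-0.0, 0.745, 0.667, 0.0]
force: [1.5, 2.0, 1.6]
grip_width: 0.182
finger_force: 30.0
time: 28.03
position: [541.5, -122.2, 247.5]
ee_rot: [-0.001, 0.745, 0.667, -0.0]
force: [0.7, 2.4, 0.5]
grip_width: 0.181
finger_force: 30.0
F [0.07 2.15 0.86] sd [0.7 0.5 0.6] p [ 541.7 -122.1  247.4] t 28.33 toolx,y F 2.14 -0.17
```

```bash

python3 -m jog '[[[4.45,0,-4.75,0],[4.45,0,-4.75,0],[4.45,0,-4.75,0],[4.45,0,-4.75,0],[4.45,0,-4.75,0],[4.45,0,-4.75,0],[4.45,0,-4.75,0],[4.45,0,-4.75,0]]]'
python3 -m jog '[[[0,0,0,0],[0,-3.25,0,0],[0,-3.25,0,0],[0,-3.25,0,0],[0,-3.25,0,0],[0,0,0,0],[0,0,0,0],[0,0,0,0]]]'
python3 -m jog '[[[-4.45,0,4.75,0],[-4.45,0,4.75,0],[-4.45,0,4.75,0],[-4.45,0,4.75,0],[-4.45,0,4.75,0],[-4.45,0,4.75,0],[-4.45,0,4.75,0],[-4.45,0,4.75,0]]]'
python3 ff.py
```

```text
time: 29.0
position: [545.9, -86.2, 286.2]
ee_rot: [0.0, 0.745, 0.667, 0.0]
force: [-0.6, 0.5, -1.2]
grip_width: 0.184
finger_force: 30.0
time: 29.67
position: [533.0, -85.4, 285.6]
ee_rot: [0.0, 0.745, 0.667, 0.0]
force: [0.3, -1.3, -0.4]
grip_width: 0.185
finger_force: 30.0
time: 30.33
position: [529.1, -120.8, 247.1]
ee_rot: [-0.0, 0.745, 0.667, 0.0]
force: [0.4, 1.9, 1.0]
grip_width: 0.182
finger_force: 30.0
F [0.28 1.79 0.89] sd [0.3 0.6 0.3] p [ 529.2 -120.2  247.8] t 30.63 toolx,y F 1.81 0.08
```

```bash

python3 -m jog '[[[0.65,-2.41,0,0],[0.65,-2.41,0,0],[0.65,-2.41,0,0],[0.65,-2.41,0,0],[0.65,-2.41,0,0],[0.65,-2.41,0,0],[0.65,-2.41,0,0],[0.65,-2.41,0,0]]]'
python3 -m jog '[[[0.65,-2.41,0,0],[0.65,-2.41,0,0],[0.65,-2.41,0,0],[0.65,-2.41,0,0],[0.65,-2.41,0,0],[0.65,-2.41,0,0],[0.65,-2.41,0,0],[0.65,-2.41,0,0]]]'
```

```text
time: 31.3
position: [510.4, -113.3, 247.8]
ee_rot: [0.0, 0.745, 0.667, 0.0]
force: [3.4, 1.0, 0.4]
grip_width: 0.183
finger_force: 30.0
time: 31.97
position: [491.6, -106.0, 247.6]
ee_rot: [0.0, 0.745, 0.667, 0.0]
force: [3.2, 0.9, 0.2]
grip_width: 0.18
finger_force: 30.0
```

```bash

python3 -m jog '[[[0.58,-2.41,0,0],[0.6,-2.41,0,0],[0.6,-2.41,0,0],[0.6,-2.41,0,0],[0.6,-2.41,0,0],[0.65,-2.41,0,0],[0.65,-2.41,0,0],[0.65,-2.41,0,0]]]'
python3 -m jog '[[[0.65,-2.41,0,0],[0.65,-2.41,0,0],[0.65,-2.41,0,0],[0.65,-2.41,0,0],[0.65,-2.41,0,0],[0,0,0,0],[0,0,0,0],[0,0,0,0]]]'
python3 ff.py
```

```text
time: 32.63
position: [473.0, -98.9, 247.6]
ee_rot: [-0.0, 0.745, 0.667, 0.0]
force: [3.9, 1.8, 0.6]
grip_width: 0.18
finger_force: 30.0
time: 33.3
position: [461.0, -94.4, 247.3]
ee_rot: [-0.001, 0.745, 0.667, -0.001]
force: [2.1, 2.1, 1.4]
grip_width: 0.181
finger_force: 30.0
F [1.34 2.03 0.53] sd [0.4 0.3 0.6] p [461.3 -94.5 247.4] t 33.6 toolx,y F 2.17 1.11
```

```bash

python3 -m jog '[[[4.45,0,-4.75,0],[4.45,0,-4.75,0],[4.45,0,-4.75,0],[4.45,0,-4.75,0],[4.45,0,-4.75,0],[4.45,0,-4.75,0],[4.45,0,-4.75,0],[4.45,0,-4.75,0]]]' >/dev/null
python3 -m jog '[[[7.5,0,-15,0],[7.5,0,-15,0],[7.5,0,-15,0],[7.5,0,-15,0],[7.5,0,-15,0],[7.5,0,-15,0],[7.5,0,-15,0],[7.5,0,-15,0]]]' 
for k in 1 2; do python3 -m jog '[[[0,0,0,5.1],[0,0,0,5.1],[0,0,0,5.1],[0,0,0,5.1],[0,0,0,5.1],[0,0,0,5.1],[0,0,0,5.1],[0,0,0,5.1]]]'>/dev/null; done
python3 -m jog '[[[12.3,-15.2,0,0],[12.3,-15.2,0,0],[12.3,-15.2,0,0],[12.3,-15.2,0,0],[12.3,-15.2,0,0],[12.3,-15.2,0,0],[12.3,-15.2,0,0],[0,0,0,0]]]'
python3 l2.py s9 205 240
```

```text
time: 34.93
position: [471.9, 1.1, 406.6]
ee_rot: [-0.0, 0.745, 0.667, -0.0]
force: [1.1, 0.6, -1.1]
grip_width: 0.178
finger_force: 30.0
time: 36.93
position: [556.0, 114.9, 405.4]
ee_rot: [-0.001, 1.0, 0.021, 0.001]
force: [-0.4, 0.8, -1.2]
grip_width: 0.183
finger_force: 30.0
113 lean -45.91174516160602 x@163.5 -13.84387671892145 x@150 0.0927580719283867
190 55 -56.7 -21.6
195 41 -62.9 -23.8
200 35 -64.8 -41.3
205 30 -64.7 -45.5
210 18 -68.7 -51.8
215 16 -74.8 -62.3
220 14 -78.9 -68.5
225 15 -82.9 -72.6
230 14 -86.9 -78.7
235 15 -93.0 -82.7
240 15 -97.0 -86.8
245 9 -97.0 -90.8
```

```bash

python3 -m jog '[[[3,-9.8,0,0],[3,-9.8,0,0],[3.2,-9.9,0,0],[0,0,13.5,0],[0,0,13.5,0],[0,0,13.5,0],[0,0,13.5,0],[0,0,0,0]]]'
python3 - <<'E'
from h import *
im,d,i=snap("scene","s10"); a=proj([[472,141,100],[470,140.9,108]],i).round().astype(int); print(a)
u,v=a[0]; cv2.imwrite("pics/c10.png",cv2.resize(im[v-60:v+40,u-50:u+60],None,fx=5,fy=5,interpolation=2))
E
```

```text
time: 37.65
position: [561.6, 140.6, 349.2]
ee_rot: [0.001, 1.0, 0.018, -0.002]
force: [-1.0, -0.6, -1.5]
grip_width: 0.18
finger_force: 30.0
[[267 262]
 [268 258]]
```

View pics/c10.png

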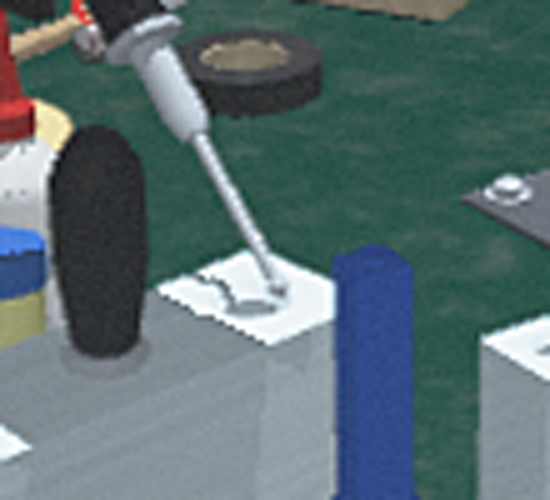

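The picture shows the ball at crop (280,292), to the right of the bore mouth at (250,302). I'll compute the correction from the same camera.

```bash
python3 - <<'E'
from h import *
im,d,i=load("s10"); s=robot.observe(); p=np.array(s["position"]); print(p.round(1),s["ee_rot"],s["time"])
for z in(104,107,110): print("ball",z,ray_z((273,260.4),i,z).round(1))
print("bore",ray_z((267,262.4),i,100).round(1))
P=cloud(d,i); print("ball depth pts",P[258:263,271:276].reshape(-1,3).round(0)[::4].tolist())
E
```

```text
[562.1 140.4 350.6] [ 3.27177062e-04  9.99835277e-01  1.80915507e-02 -1.41684352e-03] 37.7
ball 104 [464.8 135.8 104. ]
ball 107 [460.  139.7 107. ]
ball 110 [455.1 143.6 110. ]
bore [472.  141.1 100. ]
ball depth pts [[464.0, 140.0, 109.0], [474.0, 125.0, 101.0], [463.0, 135.0, 107.0], [463.0, 137.0, 106.0], [465.0, 137.0, 103.0], [473.0, 133.0, 97.0], [463.0, 133.0, 101.0]]
```

```bash

python3 -m jog '[[[2,-2,0,0],[2.1,-1.9,0,0],[0,0,0,0],[0,0,4,0],[0,0,4,0],[0,0,4,0],[0,0,2,0],[0,0,0,0]]]'
python3 ff.py
```

```text
time: 38.37
position: [566.3, 143.7, 336.8]
ee_rot: [0.0, 1.0, 0.018, -0.001]
force: [-0.1, -0.5, -0.8]
grip_width: 0.182
finger_force: 30.0
F [ 0.02 -0.15 -0.72] sd [0.2 0.4 0.3] p [566.6 143.8 337.8] t 38.67 toolx,y F -0.14 0.04
```

```bash

python3 -m jog '[[[-5,0,2,0],[-5.6,0,-4.9,0],[-5.8,0,-4.6,0],[-6.1,0,-4.3,0],[-6.3,0,-4,0],[-6.5,0,-3.6,0],[-6.7,0,-3.3,0],[-6.8,0,-2.9,0]]]'
python3 l2.py s11 208 238 | head -1; python3 - <<'E'
from h import *
import lean
Q,L,c=lean.lean("s12"); s=robot.observe(); print(np.round(s["position"],1),np.round(s["force"],1))
for z in range(195,285,5):
    m=(abs(Q[:,2]-z)<2.5)&(Q[:,0]>-90)
    if m.any(): print(z,m.sum(),Q[m,0].min().round(1),Q[m,0].max().round(1),c[m].mean().round(0))
E
```

```text
time: 39.33
position: [517.6, 141.9, 364.2]
ee_rot: [-0.0, 1.0, 0.018, 0.001]
force: [4.5, -0.6, -2.1]
grip_width: 0.182
finger_force: 30.0
133 lean -20.234652581437846 x@163.5 -8.749733840941914 x@150 -3.773428808192236
[517.2 141.9 364.1] [ 3.7 -1.  -0.9]
195 44 -30.3 -1.6 89.0
200 43 -32.2 -3.5 126.0
205 37 -34.1 -1.1 137.0
210 32 -36.1 -14.3 144.0
215 32 -38.0 -16.2 145.0
220 29 -37.9 -18.2 143.0
225 21 -35.4 -20.1 131.0
230 11 -37.3 -30.8 155.0
235 13 -39.3 -30.7 144.0
240 12 -41.2 -34.6 155.0
245 11 -43.2 -36.6 155.0
250 11 -45.2 -38.6 155.0
255 60 -76.5 -31.7 213.0
260 80 -78.4 -22.6 212.0
265 85 -76.2 -13.2 188.0
270 80 -72.0 -8.3 191.0
275 27 -63.5 -6.0 189.0
280 2 -54.9 -54.8 147.0
```

```bash

python3 -m jog '[[[-6.1,0,-1.6,0],[-6.2,0,-1.3,0],[-6.3,0,-1,0],[-6.4,0,-0.7,0],[-6.4,0,-0.4,0],[-6.4,0,0,0],[-6.5,0,0,0],[-6.5,0,0,0]]]'
python3 - <<'E'
from h import *
import lean
Q,L,c=lean.lean("s13"); s=robot.observe(); print(np.round(s["position"],1),np.round(s["force"],1))
for z in range(200,275,5):
    m=(abs(Q[:,2]-z)<2.5)&(abs(Q[:,0])<25)
    if m.any(): print(z,m.sum(),Q[m,0].min().round(1),Q[m,0].max().round(1),c[m].mean().round(0))
E
```

```text
time: 40.1
position: [468.1, 140.2, 369.2]
ee_rot: [-0.0, 1.0, 0.018, 0.003]
force: [6.9, 0.1, 1.4]
grip_width: 0.181
finger_force: 30.0
[467.  140.1 369.1] [ 5.6 -0.9  0.8]
200 44 -13.6 15.7 102.0
205 43 -9.4 18.0 123.0
210 28 -9.3 7.6 128.0
215 30 -9.1 7.8 128.0
220 30 -8.9 8.0 127.0
225 27 -8.8 8.2 127.0
230 20 -6.6 6.2 126.0
235 12 -4.3 2.2 114.0
240 10 -4.2 0.2 129.0
245 9 -4.0 0.3 131.0
250 11 -3.9 0.6 134.0
255 11 -22.4 0.7 135.0
260 59 -24.5 16.2 135.0
265 56 -24.3 23.1 139.0
270 50 -22.2 23.3 140.0
```

```bash

python3 -m jog '[[[3,0,0,0],[2.9,-0.3,0,0],[0,0,7,0],[0,0,7,0],[0,0,7,0],[0,0,7,0],[0,0,6,0],[0,0,0,0]]]'
python3 -m jog '[[[0,0,5,0],[0,0,5,0],[0,0,5,0],[0,0,5,0],[0,0,4,0],[0,0,0,0],[0,0,0,0],[0,0,0,0]]]'
```

```text
time: 40.82
position: [472.2, 140.6, 332.4]
ee_rot: [0.001, 1.0, 0.018, -0.002]
force: [-0.4, 0.4, -1.3]
grip_width: 0.182
finger_force: 30.0
time: 41.48
position: [473.0, 140.8, 310.4]
ee_rot: [-0.0, 1.0, 0.018, 0.0]
force: [0.0, 0.2, -1.3]
grip_width: 0.183
finger_force: 30.0
```

```bash

python3 -m jog '[[[0,0,2,0],[0,0,2,0],[0,0,2,0],[0,0,1,0],[0,0,0,0],[0,0,0,0],[0,0,0,0],[0,0,0,0]]]'
python3 ff.py
python3 - <<'E'
from h import *
import lean
Q,L,c=lean.lean("s14"); s=robot.observe(); z0=s["position"][2]
for z in range(188,212,2):
    m=(abs(Q[:,2]-z)<1)&(abs(Q[:,0])<25)
    if m.any(): print(z,round(z0-z,1),m.sum(),Q[m,0].min().round(1),Q[m,0].max().round(1),c[m].mean().round(0))
E
```

```text
time: 42.15
position: [472.9, 140.8, 303.3]
ee_rot: [-0.0, 1.0, 0.018, 0.0]
force: [-0.6, 0.3, -0.9]
grip_width: 0.184
finger_force: 30.0
F [-0.18  0.09 -0.76] sd [0.3 0.6 0.5] p [472.9 140.8 303.3] t 42.45 toolx,y F 0.07 -0.19
188 115.3 14 -14.0 7.5 40.0
190 113.3 14 -16.0 5.4 46.0
192 111.3 18 -22.2 7.7 71.0
194 109.3 24 -24.2 16.6 73.0
196 107.3 26 -24.1 16.7 86.0
198 105.3 23 -24.1 16.8 89.0
200 103.3 28 -24.0 21.4 108.0
202 101.3 27 -23.9 23.7 124.0
204 99.3 30 -23.9 23.9 132.0
206 97.3 28 -23.9 24.0 133.0
208 95.3 28 -23.8 24.1 137.0
210 93.3 29 -23.7 24.2 137.0
```

```bash

python3 -m jog '[[[0,0,1,0],[0,0,0.5,0],[0,0,0,0],[0,0,0,0],[0,0,0,0],[0,0,0,0],[0,0,0,0],[0,0,0,0]]]'
python3 ff.py
```

```text
time: 43.17
position: [472.9, 140.8, 301.7]
ee_rot: [-0.0, 1.0, 0.018, 0.0]
force: [0.2, -0.4, -1.3]
grip_width: 0.18
finger_force: 30.0
F [-0.11 -0.02 -0.64] sd [0.3 0.4 0.2] p [472.9 140.8 301.7] t 43.47 toolx,y F -0.03 -0.11
```

Still no contact at the original grip height, so I'll release here. The collar has at most a couple of mm to drop.

```bash

python3 -m jog '[[[0,0,0.7,0],[0,0,0,0],[0,0,0,0],[0,0,0,0],[0,0,0,0],[0,0,0,0],[0,0,0,0],[0,0,0,0]]]'
python3 -m jog '[[[0,0,0,0],[0,0,0,0],[0,0,0,0],[0,0,0,0],[0,0,0,0],[0,0,0,0],[0,0,0,0],[0,0,0,0]]]' 0.4
python3 -m jog '[[[0,0,-5,0],[0,0,-14,0],[0,0,-14,0],[0,0,-14,0],[0,0,-14,0],[0,0,-14,0],[0,0,-14,0],[0,0,-14,0]]]'
python3 -m jog '[[[-20,0,0,0],[-20,0,0,0],[-20,0,0,0],[-20,0,0,0],[0,0,0,0],[0,0,0,0],[0,0,0,0],[0,0,0,0]]]'
python3 - <<'E'
from h import *
im,d,i=snap("wrist","w9"); P=cloud(d,i); X,Y,Z=[P[...,k] for k in range(3)]; n=(d>0)&(abs(X-472)<25)&(abs(Y-141)<20)
for a,b in((97,102),(102,107),(166,172.6),(172.8,180)):
    m=n&(Z>a)&(Z<b)
    if m.sum()>5: r=cv2.minAreaRect(P[m][:,:2].astype(np.float32)); print(a,b,m.sum(),"z",np.median(Z[m]).round(1),np.round(r[0],1),np.round(r[1],1),round(r[2],1))
for nm,(x,y) in dict(oil=(667,86),vial=(621,127)).items():
    m=(d>0)&(abs(X-x)<40)&(abs(Y-y)<35)&(Z>20); print(nm,m.sum(),P[m].mean(0).round(0) if m.any() else 0)
a,_,_=snap("top","t9"); b=load("t0")[0]; df=cv2.absdiff(a,b).max(2); print("top diff px in tools/oil/vial areas",[(df[v0:v1,u0:u1]>60).sum() for u0,u1,v0,v1 in((265,292,150,185),(245,270,180,210),(165,275,255,292),(215,242,312,335),(365,455,175,300))])
E
```

```text
time: 44.13
position: [473.0, 140.8, 301.2]
ee_rot: [-0.0, 1.0, 0.018, 0.0]
force: [-0.8, -1.3, 3.9]
grip_width: 0.178
finger_force: 30.0
time: 44.8
position: [472.9, 140.8, 301.0]
ee_rot: [-0.0, 1.0, 0.018, 0.0]
force: [-0.0, -0.6, 0.1]
grip_width: 0.396
finger_force: 0.0
time: 45.47
position: [472.8, 140.6, 405.1]
ee_rot: [-0.0, 1.0, 0.018, 0.0]
force: [-0.2, 0.4, -0.4]
grip_width: 0.403
finger_force: 0.0
time: 46.13
position: [393.7, 138.0, 404.4]
ee_rot: [-0.0, 1.0, 0.018, 0.0]
force: [0.7, 0.1, 0.3]
grip_width: 0.404
finger_force: 0.0
97 102 3251 z 99.4 [472. 141.] [49.9 40. ] 0.1
102 107 95 z 103.1 [473.6 136.5] [31.6 17.8] 84.3
166 172.6 688 z 171.1 [471.4 141.2] [15.8 15.7] 2.7
172.8 180 224 z 173.5 [472.2 140.5] [10.6 13.1] 9.1
oil 0 0
vial 0 0
top diff px in tools/oil/vial areas [np.int64(0), np.int64(0), np.int64(1019), np.int64(296), np.int64(0)]
```

```bash
python3 -c "
from bench import robot; print(robot.sign_off())"
```

```text
the job is handed in; nothing more can be done
None
```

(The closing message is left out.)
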